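Load two food tins into a sloped can rack past its spring catches

TASK

Two food tins stand on their rims in the loading bay of the white can rack. With the fingertips, push each one up its own sloped lane until it has passed the orange catch and the catch has sprung up behind it, so that both tins stay up there by themselves. Only roll the tins, never lift them out of their lanes, and leave everything around the rack where it stands.

Things in the scene. Friction and masses are not known exactly. Their poses are not given: they have to be found in the camera images.
- can_rack: White steel tin rack with two lanes, fixed; 238 x 117 mm. Origin on the work surface midway between the lanes; x uphill along the lanes (away from the robot), y left, z up. Lane centres y = +33 (left), -33 mm (right), 45 mm wide inside, walls 26 mm above the floor. Level loading bay, floor 20 mm up, from the 12 mm front lip at x = -128 to -58 mm, then a 7 degree climb to a black bumper
- tin_left_mid (a point): Point at the centre of the left-lane tin: a flat round food tin, 86 mm in diameter and 40 mm wide, about 0.2 kg, smooth (friction on the lane about 0.3), standing on its rim like a wheel in the left lane, its axis across the lane. The tin's axis passes through this point; it starts 63 mm above the work surface, and its top then is at 106 mm
- tin_right_mid (a point): Point at the centre of the right-lane tin: a flat round food tin, 86 mm in diameter and 40 mm wide, about 0.2 kg, smooth (friction on the lane about 0.3), standing on its rim like a wheel in the right lane, its axis across the lane. The tin's axis passes through this point; it starts 63 mm above the work surface, and its top then is at 106 mm
- tin_left: The same left-lane tin; the origin is the centre of its end face on the left, 20 mm from its centre, on its axis
- tin_right: The same right-lane tin; the origin is the centre of its left end face, 20 mm from its centre, on its axis
- catch_left (a joint): Orange spring catch in the left lane's floor, 41 mm long, 17 wide, hinged at rack x = -36 mm and rising uphill to its free tip. 0 = up (tip 22 mm over the lane floor), 0.56 = pressed flush. A tin rolling uphill presses it down; a light spring (0.012 to 0.032 N m) lifts it fully once the tin's centre is past rack x = 30 mm; released, the tin rolls back and rests on the tip
- catch_right (a joint): Orange spring catch in the right lane's floor, 41 mm long, 17 wide, hinged at rack x = -36 mm and rising uphill to its free tip. 0 = up (tip 22 mm over the lane floor), 0.56 = pressed flush. A tin rolling uphill presses it down; a light spring (0.012 to 0.032 N m) lifts it fully once the tin's centre is past rack x = 30 mm; released, the tin rolls back and rests on the tip
- bumper_left (a point): Point on the left lane's rubber bumper that a tin touches, on the lane's centre line, 82 mm above the work surface, at rack x = 90 mm. A tin touching it has its centre at rack x = 47 mm, 77 mm above the work surface
- bumper_right (a point): Point on the right lane's rubber bumper that a tin touches, on the lane's centre line, 82 mm above the work surface, at rack x = 90 mm. A tin touching it has its centre at rack x = 47 mm, 77 mm above the work surface
- spice_jar: Bystander: spice jar with black cap, 45 mm in diameter, 105 mm tall, standing on the right; origin at its foot
- spice_jar_2: Bystander: second spice jar with black cap, 44 mm in diameter, 105 mm tall, beside the first, on the right; origin at its foot
- cup: Bystander: cream cup, 69 mm in diameter, 67 mm tall, front left; origin at its foot
- soy: Bystander: dark sauce bottle, 60 mm in diameter, 201 mm tall, right at the back; origin at its foot
- slim_can: Bystander: slim red drink can, 53 mm in diameter, 134 mm tall, right; origin at its foot
- spare_tin: Bystander: a third tin lying flat on the work surface at the front right, 86 mm in diameter, 40 mm tall; origin at its foot. It is not to be loaded
Things that resemble listed ones, but are neither listed nor needed, are in the scene too. What is shaped like the tin_left but green or turquoise is not meant.

How it is judged (in metres and radians):
At the end, for the whole second after the job is handed in: Each tin stands in its own lane between catch and bumper (centre 20 to 52 mm uphill of the rack's origin, within 7 mm of the lane's centre line, on the lane floor), at rest (below 20 mm/s); both catches are up (within 0.12 rad); no bystander has moved 15 mm (x of tin_left_mid in the frame of can_rack between 0.02 and 0.052 m and y of tin_left_mid in the frame of can_rack between 0.026 and 0.04 m and z of tin_left_mid in the frame of can_rack between 0.064 and 0.084 m and value of joint each of catch_left, catch_right below 0.12 rad and linear speed of each of tin_left, tin_right below 0.02 m/s and x of tin_right_mid in the frame of can_rack between 0.02 and 0.052 m and y of tin_right_mid in the frame of can_rack between -0.04 and -0.026 m and z of tin_right_mid in the frame of can_rack between 0.064 and 0.084 m and distance of each of spice_jar, spice_jar_2, cup, soy, slim_can, spare_tin from where it was at the start of the episode below 0.015 m); the robot touches nothing.
It fails at once if a tin is lifted out of its lane (10 mm or more off the lane floor) (z of any of tin_left_mid, tin_right_mid in the frame of can_rack above 0.087 m or (x of tin_left_mid in the frame of can_rack below 0.02 m and z of tin_left_mid in the frame of can_rack above 0.083 m) or (x of tin_left_mid in the frame of can_rack below -0.03 m and z of tin_left_mid in the frame of can_rack above 0.077 m) or (x of tin_right_mid in the frame of can_rack below 0.02 m and z of tin_right_mid in the frame of can_rack above 0.083 m) or (x of tin_right_mid in the frame of can_rack below -0.03 m and z of tin_right_mid in the frame of can_rack above 0.077 m)).
It fails at once if a bystander is moved 15 mm or more (distance of any of spice_jar, spice_jar_2, cup, soy, slim_can, spare_tin from where it was at the start of the episode above 0.015 m).
It also fails if it takes over 51 s, if anything falls off the work surface, if the arm or the gripper's body presses on something with over 40 N, if the wrist force passes 120 N, or if a joint passes its speed limit or range.

ROBOT

A 6-joint arm with a two-finger parallel gripper is mounted at the origin on a cart in front of the work surface, level with it; the furniture and walls round the work are solid. World frame = base frame: x ahead of the robot, y to its left, z up, the work surface at z = 0. Lengths are in mm, angles in rad, forces in N, time in s.
With the tool pointing down it reaches from about 400 to 925 mm from the base axis. Payload 12.5 kg.
Tool frame: the origin (TCP) lies midway between the tips of the shut fingers; the grasp point (between the pads) lies 19 mm behind it; z points along the fingers, y is the line along which they close (so a half turn about z gives the same grasp; the last joint's range is limited). The gripper opens to 95 mm and grips with 3 to 60 N. Pads are 20 mm wide; open, the fingers measure 119 mm over their backs; the gripper's body (75 mm by 180 mm) begins 59 mm behind the grasp point.
Start: joints at [1.224, 0.491, 1.559, -0, 1.092, -0.106], TCP at [149.031, 606.99, 214.661] pointing down, gripper open.
Joint ranges: [-3.1, 3.1], [-0.84, 2.19], [0.05, 2.79], [-1.13, 4.28], [0.06, 2.93], [-2.69, 2.69]. Speed limits (rad/s): [2.22, 2.22, 2.79, 3.14, 3.14, 3.14].

INTERFACE

Orientations are given as [roll, pitch, yaw] about the fixed x, y, z axes, in that order (R = Rz(yaw) Ry(pitch) Rx(roll)).
In Python, from cell import * gives the robot as it stands.
- The arm moves only by the tool servo_tool, never from a script. Its argument "moves" is one flat list of numbers, 5 for each row, row after row: the shift along the world's x, y, z as a fraction of full scale, then the turn about the world's z as a fraction of full scale, then the opening, from 0 (shut) to 1 (fully open). A call has 1 to 12 rows; each row is the pose to reach, as a shift and turn from the pose commanded when the call began, turning the shorter way round; what a row does not reach only later rows make up. Full scale, the value 1, is 400 mm for a shift and 180 degrees for a turn. A row lasts 1/12 s, in which the tool goes at most 41.7 mm and 7.16 degrees, less where a joint would pass 70% of its speed; a pose out of reach is approached as far as the arm can. A call with a number of a shift or a turn outside -1 to 1 is refused whole. A call with a gripper value outside its range is refused whole. The fingers move at their own pace and stop on an object; the grip force is fixed at half the most. Time passes only in rows, so rows that repeat a pose let the fingers close. It gives the time, the measured TCP pose, the force, the opening and the grip force at its end, in the units of the state.
- state(): the state, without advancing time (a new reading comes with each control period).
- read_camera(name): name is "side" or "top"; returns (picture, depth): 420x560x3 uint8, blue, green, red; 420x560 float32, mm along the optical axis (not along the pixel's ray), 0 where there is no reading.
- get_calibration(name): a dict with "K" (3x3 intrinsics, pixels), "k1" (the pictures are not rectified: a ray, as slopes to the right and down, at radius r is drawn at 1 + k1 r^2 times it, then the intrinsics apply), "R" (3x3) and "t" (3): a world point X has camera coordinates R X + t. Camera axes: x right, y down, z forward; pixel columns grow to the right and rows downward; lengths in mm; the calibration is good to about 2 mm. A picture is of the moment at which its call begins. get_calibration takes no time and is no camera call.
- job_done(): hands the job in; it is judged then, once.
The state is a dict: "t": time; "joints": joint angles; "qvel": joint speeds; "tau": joint torques, N m; "eef_pos": TCP position; "tcp_rot": TCP orientation; "ft_force": force on the tool from outside, world axes, zero at the start; "moment": the same for the moment, N m; "opening": opening from 0.0 (shut) to 1.0 (fully open); "grip_force": force on a finger pad.
Only numpy, scipy, OpenCV 4.12 (cv2) and the standard library are available. Lean on these libraries where they do the work, as an engineer would, in place of code of your own. Each camera call takes 0.05 s, during which the arm holds its last target. There are 200 camera calls.

## Working session

There is one attempt and no reset: what is moved stays moved. The work goes in short steps, Python scripts to look and compute and a tool call to move; the robot and the scene stay as the last step left them, time stands still between calls to the robot, and variables do not carry over. Pictures are saved under pics/ and viewed, at most 10 in all, crops included, and the job is handed in when it is done.

Besides the shell and the picture viewer there is one more tool, called after "Call:" in YAML: its name, and indented under it one key for each argument. servo_tool: Moves the arm, as the interface text tells. Its arguments: {"type":"object","properties":{"moves":{"type":"array"}},"required":["moves"]}

```bash
mkdir -p pics; cat > h.py <<'E'
from cell import *
import numpy as np, cv2
def pt(name,u,v,d=None,z=None):
    c=get_calibration(name);K=np.array(c["K"]);R=np.array(c["R"]);t=np.array(c["t"]).ravel()
    x=np.array([(u-K[0,2])/K[0,0],(v-K[1,2])/K[1,1]]);y=x.copy()
    for _ in range(20): y=x/(1+c["k1"]*(y@y))
    r=np.array([y[0],y[1],1]);C=-R.T@t;w=R.T@r
    if d is None: d=(z-C[2])/w[2]
    return C+w*d
E
python3 - <<'E'
from h import *
for n in("top","side"):
    p,d=read_camera(n);cv2.imwrite(f"pics/{n}0.png",p);np.save(f"{n}0.npy",d)
    c=get_calibration(n);print(n,-np.array(c["R"]).T@np.array(c["t"]).ravel())
print(state())
E
```

```text
top [399.12708352 -58.59571838 925.41938612]
side [ 132.58069595 -734.5367332   515.87297799]
{'t': 0.1, 'joints': array([ 1.22442778e+00,  4.91483072e-01,  1.55938136e+00,  5.13219108e-07,
        1.09169563e+00, -1.05604343e-01]), 'qvel': array([ 0.00058774, -0.00035394, -0.00154606,  0.0003285 ,  0.00136912,
       -0.00120159]), 'tau': array([ 2.81966655e-03, -6.13618326e+01, -2.58604145e+01,  6.93562254e-02,
        4.70405747e-02, -3.66894687e-05]), 'eef_pos': array([148.9366837 , 606.77838488, 214.13271642]), 'tcp_rot': array([-3.14063069e+00, -1.02425092e-04,  2.90082816e+00]), 'ft_force': array([ 0.27800811,  0.06077835, -0.84406582]), 'moment': array([-0.00114229, -0.02049785,  0.0169128 ]), 'grip_force': 0.0, 'opening': 1.0044787465721772}
```

View pics/top0.png

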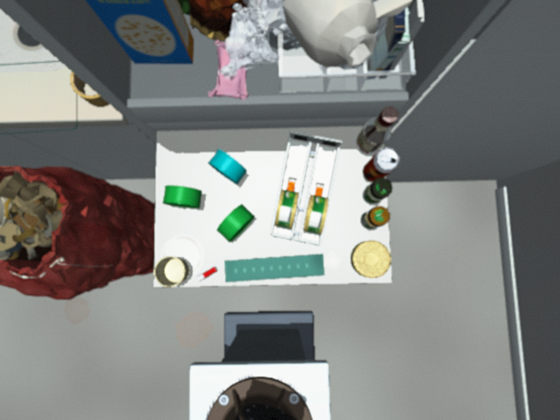

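View pics/side0.png

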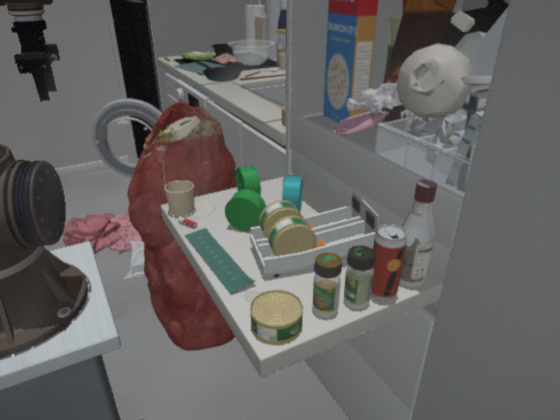

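```bash
python3 - <<'E'
from h import *
p=cv2.imread("pics/top0.png");cv2.imwrite("pics/c1.png",cv2.resize(p[95:275,250:400],None,fx=4,fy=4,interpolation=cv2.INTER_CUBIC)[:720][:600])
c=p[120:265,250:400];cv2.imwrite("pics/c1.png",cv2.resize(c,None,fx=4,fy=4,interpolation=cv2.INTER_CUBIC))
d=np.load("top0.npy")
for u,v in [(340,100),(300,100),(300,118),(260,80),(350,40),(330,150),(200,230),(286,210),(316,213)]:
    print(u,v,pt("top",u,v,d[v,u]).round())
E
```

```text
340 100 [ 705. -183.  179.]
300 100 [ 708. -103.  178.]
300 118 [ 701. -106.   92.]
260 80 [760. -21. 162.]
350 40 [ 718. -169.  376.]
330 150 [ 640. -178.   40.]
200 230 [461. 138.   0.]
286 210 [493. -70. 106.]
316 213 [ 485. -133.  106.]
```

View pics/c1.png

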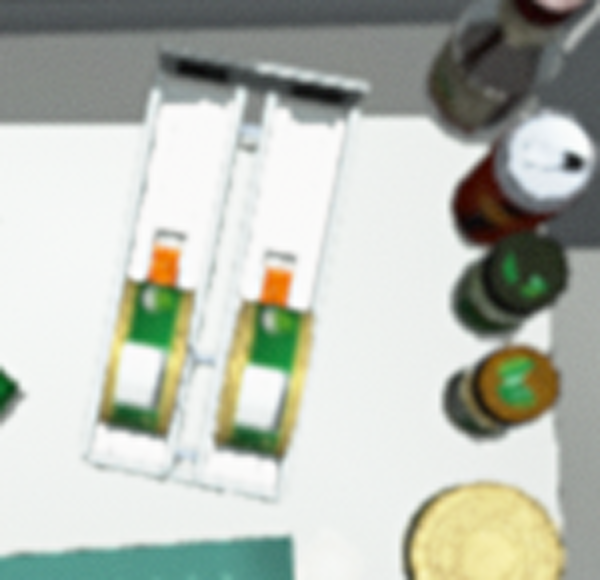

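```bash
python3 - <<'E'
from h import *
d=np.load("top0.npy")
P=np.array([pt("top",u,v,d[v,u]) for v in range(120,262) for u in range(255,345) if d[v,u]>0])
def q(cx,cy): return 250+cx/4-.375,120+cy/4-.375
fl=pt("top",*q(89,461),z=32);fr=pt("top",*q(278,499),z=32)
print("front",fl,fr,np.linalg.norm(fl-fr))
# tins
from scipy.optimize import least_squares
for nm,(x,y) in dict(L=(493,-70),R=(485,-133)).items():
    m=(np.hypot(P[:,0]-x,P[:,1]-y)<48)&(P[:,2]>75)&(P[:,2]<112)
    Q=P[m]
    if nm=="L": Q=Q[Q[:,1]>-103]
    else: Q=Q[Q[:,1]<-100]
    f=lambda a:(np.cos(a[1])*(Q[:,0]-x)+np.sin(a[1])*(Q[:,1]-y)-a[0])**2+(Q[:,2]-a[2])**2
    r=least_squares(lambda a:np.sqrt(f(a))-43,[0,-.17,63],loss="soft_l1")
    a=r.x;th=a[1];U=np.array([np.cos(th),np.sin(th)]);V=np.array([-U[1],U[0]])
    s=(Q[:,:2]-[x,y])@V;lo,hi=np.percentile(s,[2,98])
    print(nm,len(Q),a,"cen",np.array([x,y])+a[0]*U+(lo+hi)/2*V,"w",hi-lo)
# bumper
B=P[(P[:,2]>70)&(P[:,0]>560)];print("bump",len(B),B.min(0),B.max(0))
for l,h in((75,85),(85,95),(95,120)):
    b=B[(B[:,2]>l)&(B[:,2]<h)]
    if len(b)>5: print(l,b.mean(0),np.polyfit(b[:,1],b[:,0],1))
# walls between 30..60 up front
for xs in range(440,640,20):
    b=P[(abs(P[:,0]-xs)<6)&(P[:,2]>35)&(P[:,2]<75)]
    if len(b): print(xs,np.unique((b[:,1]//3*3).astype(int)))
# scene max elsewhere
E
```

```text
Traceback (most recent call last):
  File "h.py", line 4, in pt
    c=get_calibration(name);K=np.array(c["K"]);R=np.array(c["R"]);t=np.array(c["t"]).ravel()
ValueError: time passes only in moves, steps and waits
```

```bash
sed -i 's/c=get_calibration(name);/c=CAL[name];/' h.py; sed -i '2a CAL={n:get_calibration(n) for n in ("top","side")}' h.py; cat > m.py <<'E'
from h import *
d=np.load("top0.npy")
P=np.array([pt("top",u,v,d[v,u]) for v in range(120,262) for u in range(255,345) if d[v,u]>0])
def q(cx,cy): return 250+cx/4-.375,120+cy/4-.375
fl=pt("top",*q(89,461),z=32);fr=pt("top",*q(278,499),z=32)
print("front",fl,fr,np.linalg.norm(fl-fr))
# tins
from scipy.optimize import least_squares
for nm,(x,y) in dict(L=(493,-70),R=(485,-133)).items():
    m=(np.hypot(P[:,0]-x,P[:,1]-y)<48)&(P[:,2]>75)&(P[:,2]<112)
    Q=P[m]
    if nm=="L": Q=Q[Q[:,1]>-103]
    else: Q=Q[Q[:,1]<-100]
    f=lambda a:(np.cos(a[1])*(Q[:,0]-x)+np.sin(a[1])*(Q[:,1]-y)-a[0])**2+(Q[:,2]-a[2])**2
    r=least_squares(lambda a:np.sqrt(f(a))-43,[0,-.17,63],loss="soft_l1")
    a=r.x;th=a[1];U=np.array([np.cos(th),np.sin(th)]);V=np.array([-U[1],U[0]])
    s=(Q[:,:2]-[x,y])@V;lo,hi=np.percentile(s,[2,98])
    print(nm,len(Q),a,"cen",np.array([x,y])+a[0]*U+(lo+hi)/2*V,"w",hi-lo)
# bumper
B=P[(P[:,2]>70)&(P[:,0]>560)];print("bump",len(B),B.min(0),B.max(0))
for l,h in((75,85),(85,95),(95,120)):
    b=B[(B[:,2]>l)&(B[:,2]<h)]
    if len(b)>5: print(l,b.mean(0),np.polyfit(b[:,1],b[:,0],1))
# walls between 30..60 up front
for xs in range(440,640,20):
    b=P[(abs(P[:,0]-xs)<6)&(P[:,2]>35)&(P[:,2]<75)]
    if len(b): print(xs,np.unique((b[:,1]//3*3).astype(int)))
# scene max elsewhere
E
python3 m.py
```

```text
front [443.85305654 -36.36088332  32.        ] [ 419.51603326 -144.94291111   32.        ] 111.27599678338899
L 663 [ 6.8561836  -0.22614729 62.85108956] cen [499.88041567 -70.67325592] w 38.407112230674926
R 672 [ 1.71767917 -0.22557702 62.73695686] cen [ 486.21696692 -135.37647738] w 38.11949957113315
bump 304 [ 637.08164177 -195.26904553   70.09964533] [706.0989219   -4.7888749  109.60205197]
75 [ 663.35185954 -111.0801317    81.07018967] [3.86775723e-01 7.06314958e+02]
85 [ 651.54848548 -135.50483906   91.68929188] [2.84203989e-01 6.90059501e+02]
95 [ 651.5491582  -137.82829696  101.90582477] [2.25105604e-01 6.82575080e+02]
440 [-153 -150 -147 -144 -141 -138 -135 -132 -129 -105 -102  -99  -90  -87
  -84  -81  -78  -72  -69  -66  -60  -57  -54  -51  -45  -42  -39  -36]
460 [-159 -156 -114 -111 -108 -105 -102  -90  -87  -84  -78  -75  -72  -69
  -66  -63  -60  -57  -54  -51  -48  -45  -42  -39  -36  -33]
480 [-162 -114 -111 -108  -93  -90  -45  -42  -39]
500 [-165 -123 -117 -114  -99  -96  -93  -48  -45]
520 [-171 -168 -126 -123 -120 -117 -102  -99  -96  -54  -51  -48]
540 [-177 -174 -171 -156 -153 -150 -147 -144 -141 -126 -123 -120 -108 -105
 -102  -99  -63  -60  -57  -54]
560 [-180 -177 -174 -132 -129 -126 -111 -108  -93  -90  -87  -84  -81  -78
  -75  -63  -60  -57]
580 [-183 -180 -135 -132 -117 -114 -111  -66  -63]
600 [-189 -186 -183 -180 -177 -174 -171 -156 -153 -147 -144 -138 -135 -120
 -117 -105  -72  -69  -66]
620 [-195 -192 -189 -186 -183 -180 -177 -174 -171 -168 -165 -162 -159 -156
 -153 -150 -147 -144 -141 -138 -126 -123 -120 -117 -114 -111 -105  -99
  -96  -93  -90  -87  -84  -81  -78  -75  -72]
```

```bash
python3 - <<'E'
from h import *
for n,u,v,z in(("soy",388,117,201),("can",387,158,134),("jar",381,187,105)): 
    w=pt("top",u,v,z=z); U=np.array([.9746,-.2238]);V=np.array([.2238,.9746]);r=w[:2]-[556.4,-118];print(n,w.round(),"rack",(r@U).round(),(r@V).round())
E
```

```text
soy [ 659. -271.  201.] rack 134.0 -126.0
can [ 594. -283.  134.] rack 74.0 -153.0
jar [ 538. -275.  105.] rack 17.0 -157.0
```

Call:
servo_tool:
  moves: [0.065, -0.085, 0, 0.0048, 0.57, 0.13, -0.17, 0, 0.0048, 0.57, 0.195, -0.255, 0, 0.0048, 0.57, 0.26, -0.34, 0, 0.0048, 0.57, 0.325, -0.425, 0, 0.0048, 0.57, 0.39, -0.51, 0, 0.0048, 0.57, 0.455, -0.6, 0, 0.0048, 0.57, 0.52, -0.685, 0, 0.0048, 0.57, 0.585, -0.77, 0, 0.0048, 0.57, 0.65, -0.855, 0, 0.0048, 0.57, 0.6775, -0.8925, 0, 0.0048, 0.57, 0.6775, -0.8925, 0, 0.0048, 0.57]

```text
t: 1.1
eef_pos: [422.7, 246.4, 214.5]
tcp_rot: [-3.141, 0.001, 2.912]
ft_force: [0.0, 0.8, 0.9]
opening: 0.57
grip_force: 0.0
```

Call:
servo_tool:
  moves: [0.001, -0.1, 0, 0, 0.57, 0.001, -0.2, 0, 0, 0.57, 0.002, -0.3, 0, 0, 0.57, 0.003, -0.4, 0, 0, 0.57, 0.003, -0.5, 0, 0, 0.57, 0.004, -0.6, 0, 0, 0.57, 0.004, -0.7, 0, 0, 0.57, 0.005, -0.79, 0, 0, 0.57, 0.005, -0.8425, 0, 0, 0.57, 0.005, -0.8425, 0, 0, 0.57, 0.005, -0.8425, 0, 0, 0.57]

```text
t: 2.02
eef_pos: [421.8, -87.4, 214.4]
tcp_rot: [3.141, -0.001, 2.914]
ft_force: [-0.5, -0.0, -0.0]
opening: 0.571
grip_force: 0.0
```

Call:
servo_tool:
  moves: [0, 0, -0.09, 0, 0.57, 0, 0, -0.18, 0, 0.57, 0, 0, -0.25, 0, 0.57, 0, 0, -0.31, 0, 0.57, 0, 0, -0.36, 0, 0.57, 0, 0, -0.39, 0, 0.57, 0, 0, -0.39, 0, 0.57, 0, 0, -0.39, 0, 0.57, 0, 0, -0.39, 0, 0.57]

```text
t: 2.77
eef_pos: [422.4, -86.4, 59.3]
tcp_rot: [3.142, 0.001, 2.917]
ft_force: [0.5, 0.5, 0.6]
opening: 0.572
grip_force: 0.0
```

```bash
python3 - <<'E'
from h import *
s=state();print(s["eef_pos"],s["tcp_rot"],s["opening"],s["ft_force"],s["t"])
p,d=read_camera("side");cv2.imwrite("pics/s1.png",cv2.resize(p[140:300,200:400],None,fx=4,fy=3.75,interpolation=cv2.INTER_CUBIC))
E
```

```text
[422.36602525 -86.38202679  59.34172818] [3.14154078e+00 6.72738464e-04 2.91688904e+00] 0.5722807602258904 [0.53695064 0.45421006 0.60128517] 2.7667
```

View pics/s1.png

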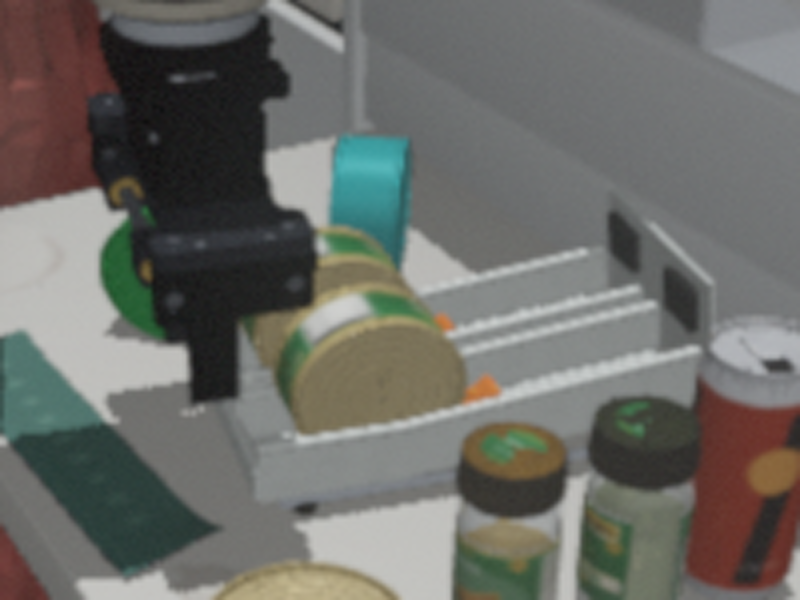

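Call:
servo_tool:
  moves: [0.012, -0.003, 0, 0, 0.57, 0.024, -0.0055, 0, 0, 0.57, 0.036, -0.008, 0, 0, 0.57, 0.049, -0.011, 0, 0, 0.57, 0.061, -0.014, 0, 0, 0.57, 0.073, -0.017, 0, 0, 0.57, 0.085, -0.0195, 0, 0, 0.57, 0.0975, -0.0224, 0, 0, 0.57, 0.11, -0.025, 0, 0, 0.57, 0.122, -0.028, 0, 0, 0.57, 0.134, -0.031, 0.002, 0, 0.57, 0.146, -0.0336, 0.003, 0, 0.57]

```text
t: 3.82
eef_pos: [481.0, -100.6, 59.9]
tcp_rot: [3.142, 0.0, 2.916]
ft_force: [-2.9, -0.6, 0.0]
opening: 0.569
grip_force: 1.0
```

Call:
servo_tool:
  moves: [0.008, -0.002, 0.001, 0, 0.57, 0.016, -0.0037, 0.002, 0, 0.57, 0.024, -0.0055, 0.003, 0, 0.57, 0.032, -0.0074, 0.004, 0, 0.57, 0.04, -0.009, 0.005, 0, 0.57, 0.049, -0.011, 0.006, 0, 0.57, 0.057, -0.013, 0.007, 0, 0.57, 0.065, -0.015, 0.008, 0, 0.57, 0.073, -0.017, 0.009, 0, 0.57, 0.081, -0.0186, 0.01, 0, 0.57, 0.089, -0.0204, 0.01, 0, 0.57, 0.0975, -0.0224, 0.01, 0, 0.57]

```text
t: 4.82
eef_pos: [519.8, -109.5, 63.9]
tcp_rot: [3.142, 0.0, 2.916]
ft_force: [-0.1, 0.7, 0.4]
opening: 0.573
grip_force: 0.3
```

```bash
python3 - <<'E'
from h import *
s=state();print(s["eef_pos"],s["ft_force"],s["t"])
a=[]
for n,(y0,y1,x0,x1) in dict(side=(140,300,200,400),top=(110,270,230,430)).items():
    p,d=read_camera(n);a.append(cv2.resize(p[y0:y1,x0:x1],(400,400),interpolation=cv2.INTER_CUBIC))
cv2.imwrite("pics/s2.png",np.hstack(a))
E
```

```text
[ 519.84012598 -109.50475737   63.90974051] [-0.11673414  0.69077922  0.36569907] 4.8167
```

View pics/s2.png

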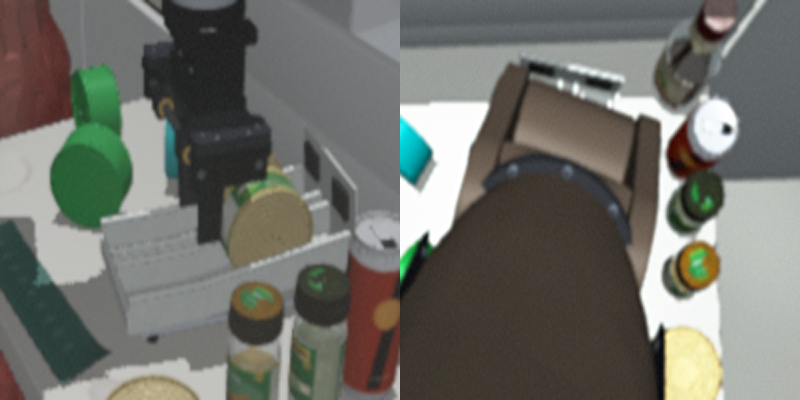

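Call:
servo_tool:
  moves: [0.008, -0.002, 0.001, 0, 0.57, 0.016, -0.0037, 0.002, 0, 0.57, 0.024, -0.0055, 0.003, 0, 0.57, 0.032, -0.0074, 0.004, 0, 0.57, 0.04, -0.009, 0.005, 0, 0.57, 0.046, -0.0105, 0.005, 0, 0.57, 0.052, -0.012, 0.005, 0, 0.57, 0.058, -0.0133, 0.005, 0, 0.57, 0.063, -0.0145, 0.005, 0, 0.57, 0.063, -0.0145, 0.005, 0, 0.57, 0.063, -0.0145, 0.005, 0, 0.57]

```text
t: 5.83
eef_pos: [544.8, -115.2, 65.8]
tcp_rot: [3.142, 0.0, 2.916]
ft_force: [-0.4, -0.4, 0.2]
opening: 0.571
grip_force: 0.2
```

```bash
python3 - <<'E'
from h import *
s=state();print(s["eef_pos"],s["ft_force"],s["t"])
p,d=read_camera("side");cv2.imwrite("pics/s3.png",cv2.resize(p[180:280,270:395],(750,600),interpolation=cv2.INTER_CUBIC))
E
```

```text
[ 544.78785167 -115.24214491   65.82379899] [-0.35080078 -0.44251464  0.19165752] 5.8333
```

View pics/s3.png

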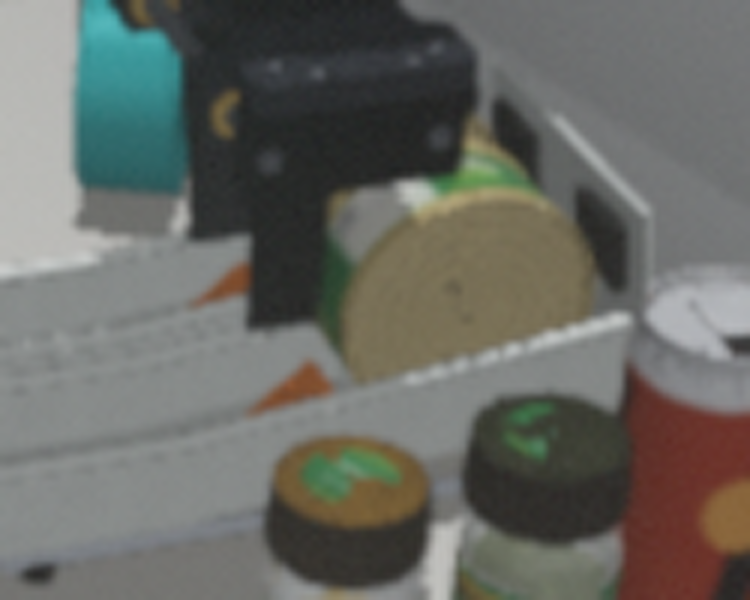

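The right tin is past its raised catch (orange at crop (290,390)), and the left catch is also visible as up at (220,285). I'll back off slowly.

Call:
servo_tool:
  moves: [-0.004, 0.001, 0, 0, 0.57, -0.008, 0.002, 0, 0, 0.57, -0.012, 0.003, 0, 0, 0.57, -0.016, 0.0037, 0, 0, 0.57, -0.02, 0.0046, 0, 0, 0.57, -0.024, 0.0055, 0, 0, 0.57, -0.03, 0.007, 0, 0, 0.57, -0.036, 0.008, 0, 0, 0.57, -0.044, 0.01, 0, 0, 0.57, -0.054, 0.012, 0, 0, 0.57, -0.065, 0.015, 0, 0, 0.57, -0.08, 0.018, 0, 0, 0.57]

```text
t: 6.88
eef_pos: [512.3, -107.9, 65.9]
tcp_rot: [3.142, 0.0, 2.916]
ft_force: [1.1, 0.1, 0.1]
opening: 0.569
grip_force: 0.0
```

Call:
servo_tool:
  moves: [-0.03, 0.007, 0, 0, 0.57, -0.07, 0.016, 0, 0, 0.57, -0.11, 0.025, 0.03, 0, 0.57, -0.15, 0.034, 0.08, 0, 0.57, -0.18, 0.09, 0.15, 0, 0.57, -0.2, 0.17, 0.2, 0, 0.57, -0.2, 0.26, 0.25, 0, 0.57, -0.2, 0.36, 0.28, 0, 0.57, -0.2, 0.46, 0.3, 0, 0.57, -0.2, 0.56, 0.3, 0, 0.57, -0.2, 0.66, 0.3, 0, 0.57, -0.2, 0.7, 0.3, 0, 0.57]

```text
t: 7.88
eef_pos: [431.8, 175.5, 186.2]
tcp_rot: [3.141, 0.001, 2.918]
ft_force: [0.8, -0.0, -0.1]
opening: 0.57
grip_force: 0.0
```

```bash
python3 - <<'E'
from h import *
s=state();print(s["eef_pos"],s["ft_force"],s["t"])
a=[]
for n,(y0,y1,x0,x1) in dict(side=(160,300,220,400),top=(110,270,240,420)).items():
    p,d=read_camera(n);a.append(cv2.resize(p[y0:y1,x0:x1],(400,400),interpolation=cv2.INTER_CUBIC))
    np.save(n+"0.npy",d)
cv2.imwrite("pics/s4.png",np.hstack(a))
E
sed -i 's/L=(493,-70),R=(485,-133)/L=(595,-92),R=(580,-157)/; s/Q\[:,1\]>-103/Q[:,1]>-126/; s/Q\[:,1\]<-100/Q[:,1]<-123/; s/P\[:,2\]>75)&(P\[:,2\]<112/P[:,2]>90)\&(P[:,2]<125/; s/\[0,-.17,63\]/[0,-.22,75]/' m.py; python3 m.py | grep cen
```

```text
[431.83255911 175.50972176 186.18527285] [ 0.81028517 -0.04918648 -0.07272614] 7.8833
L 642 [ 1.64359318 -0.18113036 73.71620015] cen [597.02361676 -90.07418883] w 38.25716840466947
R 651 [ 1.71040122 -0.21742882 73.71013888] cen [ 581.44718681 -158.37812148] w 38.29742250051697
```

View pics/s4.png

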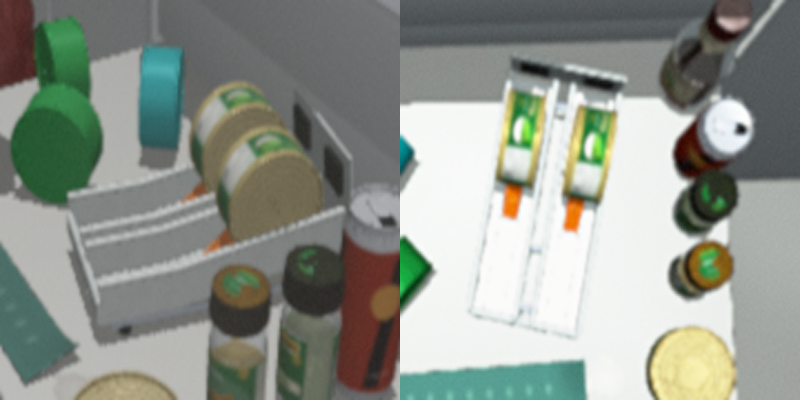

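```bash
python3 - <<'E'
from h import *
p,d=read_camera("top");np.save("top0.npy",d)
b,g,r=[p[:,:,i].astype(int) for i in range(3)]
m=(r>200)&(g<150)&(b<90);m[:,:270]=0;m[:,335:]=0
Q=np.array([pt("top",u,v,d[v,u]) for v,u in zip(*np.nonzero(m))])
U=np.array([.9746,-.2238]);V=np.array([.2238,.9746])
X=(Q[:,:2]-[556.4,-118])@U;Y=(Q[:,:2]-[556.4,-118])@V
for s in(1,-1):
    k=Y*s>0
    for lo in range(-40,15,6):
        j=k&(X>=lo)&(X<lo+6)
        if j.any(): print(s,lo,j.sum(),np.median(Q[j,2]).round(1))
E
python3 m.py|grep cen
```

```text
1 -34 4 24.1
1 -28 16 28.0
1 -22 16 33.2
1 -16 18 37.5
1 -10 7 39.9
-1 -34 2 24.3
-1 -28 14 28.6
-1 -22 19 32.8
-1 -16 16 37.3
-1 -10 9 38.7
L 635 [ 1.62010744 -0.18254946 73.83055247] cen [597.00860691 -90.04379226] w 38.23431757075462
R 643 [ 1.97492697 -0.23330562 73.72528324] cen [ 581.67470983 -158.49479659] w 38.48017084259665
```

```bash
python3 -c "
from cell import *
print(job_done())"
```

```text
the job is handed in; nothing more can be done
None
```

I pushed both tins past their catches and handed the job in; the hand-in gave no verdict. In the last images both tins are at rest, about 33 mm uphill of the rack's origin, both catches look up, and the arm is clear of everything.

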